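# Sweep the samples into the counting tray and turn the count camera to it

### The job

Using the pusher as a hand tool, sweep all five loose samples (three screw caps and two wooden blocks) through the open side of the metal counting tray until they are wholly inside, without touching the samples with the gripper. Stand the pusher back upright and square on its rubber rest and let go of it; then tilt the camera remote's stick to the left as seen from the robot, the side where the tray is, nearly as far as it goes, hold it there for about a second so the camera looks at the tray, and let it spring back. Leave the other things on the desk where they are.

Things in the scene. Friction and masses are not known exactly. Their poses are not given: they have to be found in the camera images.
- tray: fixed aluminium counting tray, 240 (own x) x 150 mm (own y), walls 6 mm thick, 38 high on both x sides and the +y side. The -y side is open, facing the robot's right (yaw within 0.2 rad): sweep in along own +y. Inside 228 mm wide; floor 3 mm above the desk, a gentle ramp leads up to it from y = -91 to -62 mm. Origin: centre of the footprint, at desk height.
- cap1_mid (a point): grey plastic screw cap, 36 mm across and 20 mm tall, loose, lying flat on the desk near or on the paper blotter, about 25 g; this point is its centre, 10 mm up. Three alike (cap1 to cap3).
- cap2_mid (a point): grey plastic screw cap, 36 mm across and 20 mm tall, loose, lying flat on the desk near or on the paper blotter, about 25 g; this point is its centre, 10 mm up. Three alike (cap1 to cap3).
- cap3_mid (a point): grey plastic screw cap, 36 mm across and 20 mm tall, loose, lying flat on the desk near or on the paper blotter, about 25 g; this point is its centre, 10 mm up. Three alike (cap1 to cap3).
- block1_mid (a point): small brown wooden block, 38 x 28 mm (own x, y) and 22 mm tall, loose, lying on the desk near or on the paper blotter, about 25 g; this point is its centre, 11 mm up. Two alike (block1, block2).
- block2_mid (a point): small brown wooden block, 38 x 28 mm (own x, y) and 22 mm tall, loose, lying on the desk near or on the paper blotter, about 25 g; this point is its centre, 11 mm up. Two alike (block1, block2).
- pusher_grip (a point): middle of the upright black grip of the loose wooden hand pusher (0.3 kg). Grip 70 mm long (own x), 24 mm thick (own y), from 36 to 100 mm above the foot's underside; this point is 70 mm above the underside, over the foot's middle, and 76 mm above the desk as the pusher stands on its rest. Own +y, the pushing side, points to the robot's left (within 0.3 rad).
- pusher_foot (a point): middle of the underside of the pusher's wooden foot: 165 mm long (own x), 34 mm thick (own y), 36 mm tall. At each end a lip 7 mm thick and 30 mm tall turns forward, reaching 42 mm to own +y of this point, so that swept pieces stay before the foot; 151 mm is free between the lips.
- rest: fixed flat black rubber slab, 200 mm (own x) by 95 mm (own y), 6 mm thick, on which the pusher stands with its length along own x. Origin: centre of the underside, at desk height.
- remote: fixed black camera remote box, 100 x 100 mm, 45 mm high, with one upright stick in the middle of its top. Origin: centre of the underside. Own +y is the 'left' of the stick; own +x points away from the robot (yaw within 0.25 rad). It and the pusher's rest may have changed places.
- stick_knob (a point): middle of the black round-edged knob on the remote's stick: 25 mm across, 29 mm tall (from 14 mm below this point to 15 mm above it, with a 12 mm rod below); this point is 107 mm above the desk and 60 mm above the stick's pivot when centred.
- stick_left (a joint): tilt of the stick to the remote's own +y (left, tray's side), rad: 0 centred, positive to the left, stops at 0.4 either way. A spring (about 0.5 N m per rad, some 3 N at the knob at full tilt) brings it back to 0 when released. The camera on its post turns with it.
- stick_away (a joint): tilt of the same stick to the remote's own +x (away from the robot), rad: 0 centred, stops at 0.4 either way, same spring.
- tape: bystander: roll of white tape lying flat, 84 mm across, 24 mm tall, to be left where it stands; origin: centre of its underside
- stapler: bystander: stapler, 140 mm long (own x), 34 mm wide, 49 mm tall, to be left where it stands; origin: centre of its underside
- jar_a: bystander: small brown jar, 34 mm across, 75 mm tall, to be left where it stands; origin: centre of its underside
- jar_b: bystander: small white jar, 34 mm across, 75 mm tall, to be left where it stands; origin: centre of its underside
- sticky_notes: bystander: pad of notes, 76 x 76 mm, 20 mm tall, to be left where it stands; origin: centre of its underside
Mind the look-alikes: they are no part of the job. Leave any blue look-alike of the part that bears pusher_grip alone.

How it is judged:
On the way, in this order (a step that is already met when the one before it is completed fails the run):
1. the pusher is taken off its rest (horizontal distance between pusher_grip and rest above 0.1 m), for 0.2 s.
2. all five samples are inside the tray (x of cap1_mid in the frame of tray between -0.114 and 0.114 m and y of cap1_mid in the frame of tray between -0.063 and 0.072 m and height (world z) of each of cap1_mid, cap2_mid, cap3_mid, block1_mid, block2_mid below 0.05 m and x of cap2_mid in the frame of tray between -0.114 and 0.114 m and y of cap2_mid in the frame of tray between -0.063 and 0.072 m and x of cap3_mid in the frame of tray between -0.114 and 0.114 m and y of cap3_mid in the frame of tray between -0.063 and 0.072 m and x of block1_mid in the frame of tray between -0.114 and 0.114 m and y of block1_mid in the frame of tray between -0.063 and 0.072 m and x of block2_mid in the frame of tray between -0.114 and 0.114 m and y of block2_mid in the frame of tray between -0.063 and 0.072 m), for 0.2 s.
3. the pusher stands upright on its rest again and is released (horizontal distance between pusher_grip and rest below 0.04 m and angle between the x axis of pusher_grip and the x axis of rest, either way round below 0.4 rad and angle between pusher_grip's own z axis and vertical below 0.1 rad and height (world z) of pusher_grip below 0.082 m and contact force between the fingers and pusher below 0.1 N), for 0.2 s.
4. the stick is held tilted to the left, at least 0.25 of its 0.4 rad and less than 0.2 rad to the other sides, for 0.7 s (value of joint stick_left above 0.25 rad and value of joint stick_away between -0.2 and 0.2 rad), for 0.7 s.
At the end, for the whole second after the job is handed in: All five samples lie inside the tray (centres 12 mm or more in from its open edge, below 50 mm), the pusher stands upright and released on its rest (within 40 mm of its middle, 0.4 rad of its length, tilt under 0.1 rad), the stick is within 0.08 rad of centre, samples and pusher are still (all of step 2 and all of step 3 and value of joint stick_left between -0.08 and 0.08 rad and value of joint stick_away between -0.08 and 0.08 rad and linear speed of each of cap1, cap2, cap3, block1, block2, pusher below 0.02 m/s); the robot touches nothing.
It fails at once if the robot itself touches a sample (contact force between any of the fingers, the arm and cap1 above 0.3 N or contact force between any of the fingers, the arm and cap2 above 0.3 N or contact force between any of the fingers, the arm and cap3 above 0.3 N or contact force between any of the fingers, the arm and block1 above 0.3 N or contact force between any of the fingers, the arm and block2 above 0.3 N).
It fails at once if a bystander is moved by more than 30 mm (distance of any of tape, stapler, jar_a, jar_b, sticky_notes from where it was at the start of the episode above 0.03 m).
It also fails if it takes over 72 s, if anything falls off the work surface, if the arm or the gripper's body presses on something with over 40 N, if the wrist force passes 120 N, or if a joint passes its speed limit or range.

### The arm

A 7-joint arm with a two-finger parallel gripper is mounted at the origin on the work surface. World frame = base frame: x ahead of the robot, y to its left, z up, the work surface at z = 0. Lengths are in m, angles in rad, forces in N, time in s.
With the tool pointing down it reaches from about 0.4 to 0.85 m from the base axis. Payload 4.5 kg.
Tool frame: the origin (TCP) lies on the centre line of the jaws, within the pads' length; the fingertips stand ahead of it and the grasp point (between the pads) lies 3 mm ahead of it (r.finger_overhang is the z of the fingertips in the tool frame, in m); z points along the fingers, y is the direction in which the jaws open and shut (so a half turn about z gives the same grasp; the last joint's range is limited). The gripper opens to 88 mm and grips with 3 to 60 N. Pads are 18 mm wide; open, the fingers measure 123 mm over their backs; the gripper's body (75 mm by 187 mm) begins 45 mm behind the grasp point.
Start: joints at [1.297, 0.689, -0.195, 1.565, 0.157, 0.902, -0.215], TCP at [0.189, -0.596, 0.261] pointing down, gripper open.
Joint ranges: [-3.01, 3.01], [-0.46, 2.08], [-1.47, 1.51], [0.13, 2.56], [-1, 4.14], [0.04, 2.09], [-2.66, 2.66]. Speed limits (rad/s): [2.57, 2.57, 3.14, 3.14, 3.14, 3.14, 3.14].

### API

Orientations are given as a unit quaternion [x, y, z, w].
In Python, from plant import get_state, snapshot, camera_model, workorder, boxes_of, mark_of, r gives the robot as it stands.
- The arm moves only by the tool jog_arm, never from a script. Its argument "rows" is a list of rows, each a list of 2 entries, a list of its own where there are three numbers: the shift along the tool's x, y, z normalised to -1 to 1, where 1 is 75 cm, then the turn about the tool's z normalised to -1 to 1, where 1 is 2 rad. A call has 1 to 20 rows; each row is the pose to reach, as a shift and turn from the pose commanded when the call began, along the tool's axes at that moment; what a row does not reach only later rows make up. A row lasts 1/12 s, in which the tool goes at most 41.7 mm and 7.16 degrees, less where a joint would pass 70% of its speed; a pose out of reach is approached as far as the arm can. A call with a number of a shift or a turn outside -1 to 1 is refused whole. A call with a gripper value outside its range is refused whole. "gripper" is the finger opening in mm, from 0 to 88.1, set as the call begins (left out, the last holds). The fingers move at their own pace and stop on an object; "newtons" is the grip in N (left out, the last holds). Time passes only in rows, so rows that repeat a pose let the fingers close. It gives the time, the measured TCP pose, the force and the opening at its end, in the units of the state.
- get_state(): the state, without advancing time (a new reading comes with each control period).
- snapshot(name): name is "side" or "top"; returns the picture (420x560x3 uint8, red, green, blue); there is no depth.
- camera_model(name): a dict with "mtx" (3x3 intrinsics, pixels), "extrinsics" (4x4, takes a point from camera to world coordinates). Camera axes: x right, y up, looking along -z (the intrinsics and any distortion apply to the point x, -y, -z); pixel columns grow to the right and rows downward; lengths in m; the calibration is good to about 2 mm. A picture is of the moment at which its call begins. camera_model takes no time and is no camera call.
- workorder.finish_job(): hands the job in, once; it reports no verdict.
Trained networks look in the newest picture that a camera, given by its name, has taken for a name from the list of things; names that differ only in an ending like _2 or _b are one class to them, and where a whole thing is asked for, a point or a joint stands for the part that bears it (a point fixed in the world has none). Each returns a list of dicts, best first, with "p" (0 to 1); they miss things now and then, are a little off and sometimes report something else, mostly with a low value. They report only what shows in the picture. A call takes as long as a camera call. They do not tell look-alikes from the thing itself.
- boxes_of(thing, camera): "rect" ([left, top, right, bottom] in pixels, round what is visible of it).
- mark_of(thing, camera): "pixel" ([row, column] in pixels: a listed point, or the origin of a listed thing).
The state is a dict: "clock": time; "q": joint angles; "qd": joint speeds; "joint_torque": joint torques, N m; "tool_pos": TCP position; "eef_rot": TCP orientation; "contact_force": force on the tool from outside, world axes, zero at the start; "moment": the same for the moment, N m; "opening": opening from 0.0 (shut) to 1.0 (fully open).
Only numpy, scipy, OpenCV 4.12 (cv2) and the standard library are available. Lean on these libraries where they do the work, as an engineer would, in place of code of your own. Each camera call takes 0.05 s, during which the arm holds its last target.

## Working session

There is one attempt and no reset: what is moved stays moved. The work goes in short steps, Python scripts to look and compute and a tool call to move; the robot and the scene stay as the last step left them, time stands still between calls to the robot, and variables do not carry over. Pictures are saved under pics/ and viewed, and the job is handed in when it is done.

Besides the shell and the picture viewer there is one more tool, called after "Request:" by a JSON object that holds its "op" and its "data". jog_arm: Moves the arm, as the interface text tells. Scaled input: -1 to 1 covers 75 cm each way for a shift and 2 rad each way for a turn. Its arguments: {"type":"object","properties":{"rows":{"type":"array"},"gripper":{"type":"number"},"newtons":{"type":"number"}},"required":["rows"]}

```bash
ls; mkdir -p pics; python3 - <<'E'
from plant import *
import cv2
s=get_state();print(s)
print(r.finger_overhang)
for n in("top","side"):
    im=snapshot(n);cv2.imwrite(f"pics/{n}0.png",im[:,:,::-1]);print(n,camera_model(n))
E
```

```text
pics
{'clock': 0.0, 'q': array([ 1.29683158,  0.69000308, -0.19451899,  1.56630028,  0.15729239,
        0.90247915, -0.21509439]), 'qd': array([ 0.00148436, -0.00130789,  0.0008843 , -0.00036522, -0.00039529,
        0.00104094,  0.00108038]), 'joint_torque': array([-1.93633396e-04, -5.27571738e+01, -1.26709364e+00, -1.53432369e+01,
       -5.26558980e-02,  6.49948444e-03,  1.75238638e-04]), 'tool_pos': array([ 0.18912052, -0.5951041 ,  0.25990985]), 'eef_rot': array([ 9.88176632e-01,  1.53317108e-01, -1.94439157e-04, -8.78304718e-04]), 'contact_force': array([-0.06806763, -0.26587555, -0.2414713 ]), 'moment': array([ 0.01427694,  0.00850896, -0.00981487]), 'opening': 1.003557558406195}
0.022
top {'mtx': array([[474.554502  ,   0.        , 273.89791091],
       [  0.        , 474.554502  , 212.41829925],
       [  0.        ,   0.        ,   1.        ]]), 'extrinsics': array([[-0.02755934,  0.99434456, -0.10256406,  0.36949587],
       [-0.99957442, -0.026431  ,  0.01234438, -0.05011947],
       [ 0.00956369,  0.10286062,  0.9946498 ,  1.22885178],
       [ 0.        ,  0.        ,  0.        ,  1.        ]])}
side {'mtx': array([[499.1712275 ,   0.        , 285.78994082],
       [  0.        , 499.1712275 , 215.15602894],
       [  0.        ,   0.        ,   1.        ]]), 'extrinsics': array([[-0.74619805,  0.35836619, -0.56103666, -0.18196324],
       [-0.66553052, -0.42188666,  0.61569535,  0.66627859],
       [-0.01604949,  0.83281769,  0.55331465,  0.75333307],
       [ 0.        ,  0.        ,  0.        ,  1.        ]])}
```

View pics/top0.png

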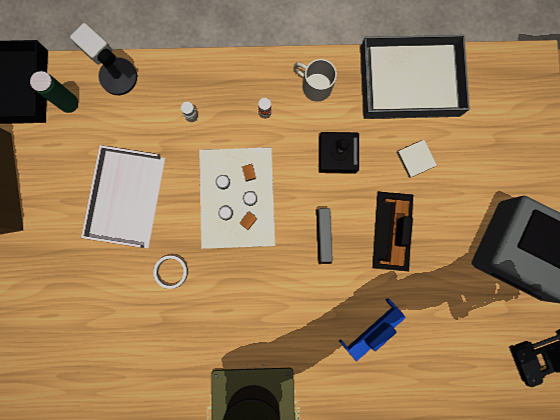

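View pics/side0.png

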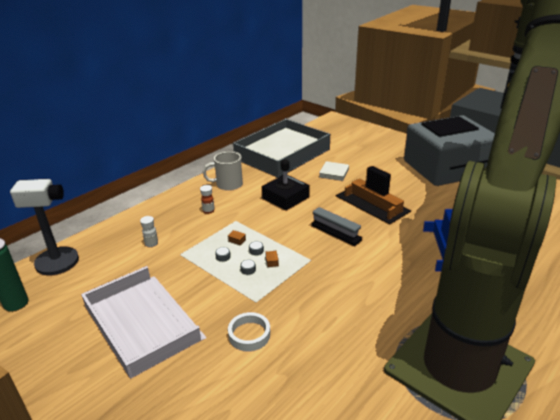

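```bash
cat > h.py <<'E'
from plant import *
import numpy as np, cv2
from scipy.spatial.transform import Rotation as R
def ray(c,px):  # px (row,col)
    m=camera_model(c);E=m["extrinsics"];K=m["mtx"]
    d=np.array([(px[1]-K[0,2])/K[0,0],-(px[0]-K[1,2])/K[1,1],-1.0])
    return E[:3,3],E[:3,:3]@d
def at(c,px,z):
    o,d=ray(c,px);return o+d*(z-o[2])/d[2]
def proj(c,p):
    m=camera_model(c);E=m["extrinsics"];K=m["mtx"]
    q=E[:3,:3].T@(np.asarray(p)-E[:3,3]);return (K[1,1]*(-q[1])/(-q[2])+K[1,2],K[0,0]*q[0]/(-q[2])+K[0,2])
E
python3 - <<'E'
from h import *
for t,z in [("tray",0),("cap1_mid",.01),("block1_mid",.011),("pusher_grip",.076),("pusher_foot",.006),("rest",0),("remote",0),("stick_knob",.107),("tape",0),("stapler",0),("jar_a",0),("jar_b",0),("sticky_notes",0)]:
  for c in("top","side"):
    for d in mark_of(t,c):
        if d["p"]>.25: print(t,c,round(d["p"],2),np.round(d["pixel"]),at(c,d["pixel"],z)[:2].round(3))
print(get_state()["clock"])
E
```

```text
tray top 0.9 [198. 125.] [0.545 0.321]
tray side 0.87 [323. 143.] [0.538 0.322]
cap1_mid top 0.7 [196. 250.] [ 0.54  -0.005]
cap1_mid top 0.54 [223. 249.] [ 0.469 -0.001]
cap1_mid top 0.35 [235. 396.] [ 0.428 -0.379]
cap1_mid side 0.48 [246. 258.] [ 0.531 -0.014]
cap1_mid side 0.4 [200. 284.] [ 0.628 -0.216]
block1_mid top 0.62 [224. 248.] [0.468 0.003]
block1_mid side 0.64 [259. 271.] [0.473 0.004]
pusher_grip top 0.82 [340. 381.] [ 0.176 -0.311]
pusher_grip top 0.76 [233. 406.] [ 0.429 -0.384]
pusher_grip top 0.54 [114. 266.] [ 0.734 -0.051]
pusher_grip side 0.93 [228. 453.] [ 0.17  -0.298]
pusher_grip side 0.63 [182. 379.] [ 0.421 -0.373]
pusher_grip side 0.56 [235. 335.] [ 0.363 -0.1  ]
pusher_foot top 0.75 [331. 376.] [ 0.187 -0.314]
pusher_foot side 0.64 [251. 446.] [ 0.176 -0.3  ]
pusher_foot side 0.61 [203. 375.] [ 0.427 -0.373]
pusher_foot side 0.45 [213. 210.] [ 0.742 -0.04 ]
rest top 0.83 [232. 392.] [ 0.438 -0.37 ]
rest side 0.86 [205. 370.] [ 0.435 -0.363]
remote top 0.93 [154. 337.] [ 0.647 -0.235]
remote top 0.7 [230. 403.] [ 0.441 -0.401]
stick_knob top 0.49 [147. 340.] [ 0.641 -0.228]
stick_knob side 0.69 [168. 284.] [ 0.633 -0.224]
tape top 0.73 [270. 171.] [0.356 0.203]
tape top 0.27 [199. 123.] [0.542 0.327]
tape top 0.27 [160. 414.] [ 0.624 -0.438]
tape side 0.68 [338. 248.] [0.346 0.207]
stapler top 0.59 [237. 322.] [ 0.428 -0.188]
stapler side 0.55 [233. 337.] [ 0.426 -0.196]
jar_a top 0.68 [117. 189.] [0.756 0.154]
jar_a top 0.56 [113. 262.] [ 0.764 -0.041]
jar_a top 0.28 [238. 322.] [ 0.426 -0.188]
jar_a side 0.97 [243. 151.] [0.757 0.144]
jar_a side 0.75 [212. 206.] [ 0.761 -0.04 ]
jar_b top 0.68 [117. 189.] [0.756 0.154]
jar_b top 0.56 [113. 262.] [ 0.764 -0.041]
jar_b top 0.28 [238. 322.] [ 0.426 -0.188]
jar_b side 0.97 [243. 151.] [0.757 0.144]
jar_b side 0.75 [212. 206.] [ 0.761 -0.04 ]
sticky_notes side 0.65 [172. 336.] [ 0.626 -0.458]
1.4
```

The top view shows the tray (125,198), the blotter with three caps and two blocks (around 238,200), the rest and pusher (393,232), the remote (340,152), the stapler (323,235) and the blue look-alike (375,330). I'll zoom in for detail.

```bash
python3 - <<'E'
import cv2,numpy as np
im=cv2.imread("pics/top0.png")
a=cv2.resize(im[135:285,60:290],None,fx=3.4,fy=3.4,interpolation=cv2.INTER_CUBIC);cv2.imwrite("pics/zA.png",a[:600])
b=cv2.resize(im[120:280,300:450],None,fx=3.7,fy=3.7,interpolation=cv2.INTER_CUBIC);cv2.imwrite("pics/zB.png",b)
s=cv2.imread("pics/side0.png")
b=cv2.resize(s[130:260,250:430],None,fx=4.2,fy=4.2,interpolation=cv2.INTER_CUBIC);cv2.imwrite("pics/zC.png",b)
E
```

```text
(no output)
```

View pics/zA.png

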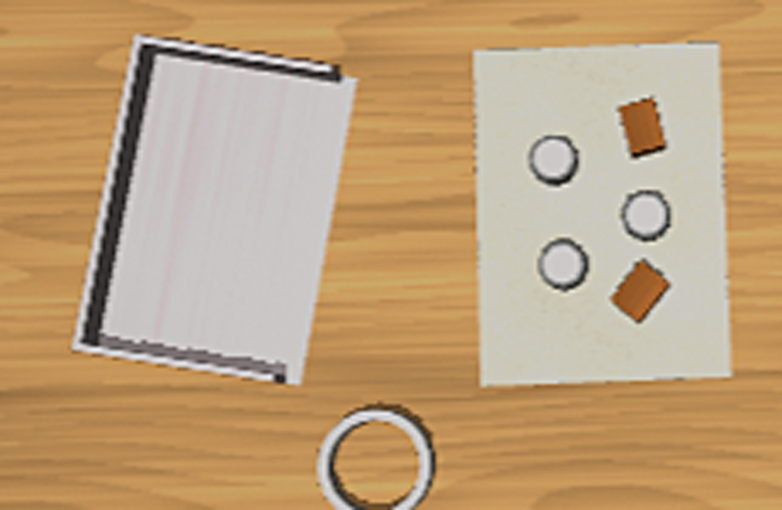

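View pics/zB.png

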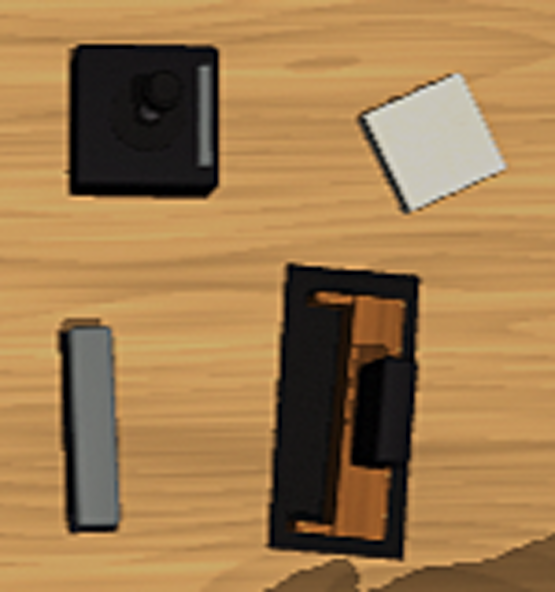

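View pics/zC.png

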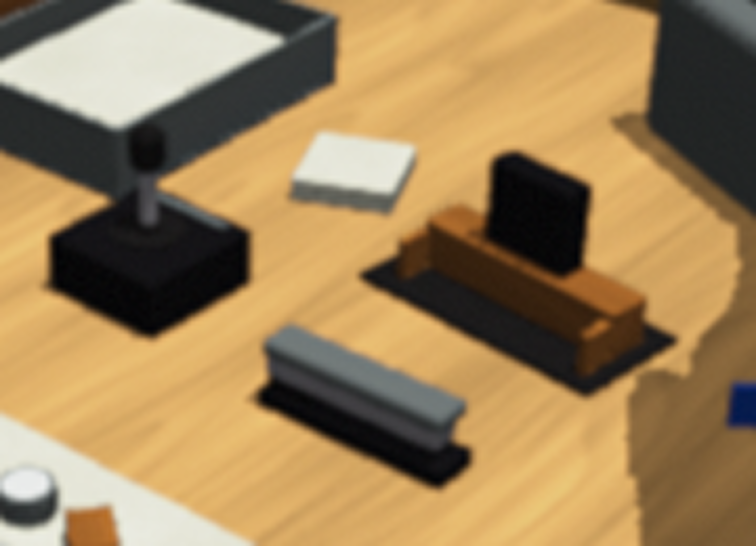

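```bash
python3 - <<'E'
from h import *
A=lambda X,Y,z:at("top",(135+(Y+.5)/3.4-.5,60+(X+.5)/3.4-.5),z)
B=lambda X,Y,z:at("top",(120+(Y+.5)/3.7-.5,300+(X+.5)/3.7-.5),z)
C=lambda X,Y,z:at("side",(130+(Y+.5)/4.2-.5,250+(X+.5)/4.2-.5),z)
tl=A(137,36,.038);bl=A(73,349,.038)
print("tray tl,bl",tl,bl,np.linalg.norm(tl-bl))
v=(tl-bl)[:2];v/=np.linalg.norm(v);yaw=np.arctan2(v[1],v[0]);n=np.array([-v[1],v[0]])
print("yaw",yaw,"center",(tl+bl)[:2]/2-n*.075)
print("wall ends",A(340,68,.038)[:2],A(300,383,.038)[:2], "ramp ends", A(356,78,0)[:2],A(302,385,0)[:2])
for p in[(555,159),(646,214),(563,263)]:print("cap",A(*p,.02).round(4))
for p in[(642,127),(640,291)]:print("blk",A(*p,.022).round(4))
rc=[B(*p,.006)for p in[(288,264),(418,277),(403,558),(269,547)]]
print("rest",np.round(rc,4),np.mean(rc,0));d=rc[0]-rc[3];d2=rc[1]-rc[2];print(np.linalg.norm(d),np.linalg.norm(d2),np.arctan2(d[1],d[0]),np.arctan2(d2[1],d2[0]))
g=[B(*p,.106)for p in[(388,358),(414,363),(405,467),(380,467)]];print("grip",np.round(g,4),np.mean(g,0))
# foot top rear edge
f=[B(*p,.042)for p in[(407,297),(386,540),(355,297),(333,537)]];print("foot",np.round(f,4))
g=[C(*p,.106)for p in[(492,160),(517,152),(590,187),(565,197)]];print("gripS",np.round(g,4),np.mean(g,0))
r_=[B(*p,.045)for p in[(80,46),(218,47),(218,184),(80,184)]];print("remote",np.round(r_,4),np.mean(r_,0))
print("knob top",B(163,90,.122),C(148,127,.122))
print("tape",A(376,465,.024),"stapler",[B(*p,.049).round(3) for p in[(68,327),(112,327),(120,528),(75,530)]])
print(proj("top",(0.54,.32,0)))
E
```

```text
tray tl,bl [0.67633533 0.37402594 0.038     ] [0.44260901 0.4185486  0.038     ] 0.23792909972894252
yaw -0.18823540835420124 center [0.54543774 0.32261207]
wall ends [0.64802425 0.22216812] [0.41311948 0.2521481 ] ramp ends [0.64872417 0.21853991] [0.41295727 0.2602824 ]
cap [0.5779 0.064  0.02  ]
cap [ 0.5341 -0.0039  0.02  ]
cap [0.4985 0.0593 0.02  ]
blk [ 0.6004 -0.0024  0.022 ]
blk [0.4757 0.0018 0.022 ]
rest [[ 0.5446 -0.3369  0.006 ]
 [ 0.5329 -0.4283  0.006 ]
 [ 0.3368 -0.4065  0.006 ]
 [ 0.347  -0.3138  0.006 ]] [ 0.44032941 -0.37137288  0.006     ]
0.19897340067696503 0.19732947891012656 -0.11643092614942703 -0.11055951566721492
grip [[ 0.4675 -0.3749  0.106 ]
 [ 0.4638 -0.3915  0.106 ]
 [ 0.3972 -0.3819  0.106 ]
 [ 0.3976 -0.3659  0.106 ]] [ 0.4315401  -0.37856757  0.106     ]
foot [[ 0.5146 -0.4088  0.042 ]
 [ 0.3501 -0.3852  0.042 ]
 [ 0.5155 -0.3732  0.042 ]
 [ 0.3531 -0.3495  0.042 ]]
gripS [[ 0.4617 -0.3707  0.106 ]
 [ 0.4555 -0.3903  0.106 ]
 [ 0.3942 -0.3804  0.106 ]
 [ 0.3992 -0.3592  0.106 ]] [ 0.4276392  -0.37515489  0.106     ]
remote [[ 0.6947 -0.1915  0.045 ]
 [ 0.6916 -0.2869  0.045 ]
 [ 0.5956 -0.2825  0.045 ]
 [ 0.598  -0.1878  0.045 ]] [ 0.64498013 -0.23716716  0.045     ]
knob top [ 0.64321447 -0.23470132  0.122     ] [ 0.64260445 -0.23916331  0.122     ]
tape [0.35156244 0.19966497 0.024     ] stapler [array([ 0.499, -0.176,  0.049]), array([ 0.499, -0.205,  0.049]), array([ 0.363, -0.205,  0.049]), array([ 0.363, -0.175,  0.049])]
(np.float64(199.60283735043942), np.float64(125.44035056470301))
```

```bash
cat >> h.py <<'E'
def cur():
    s=get_state();Rm=R.from_quat(s["eef_rot"]).as_matrix()
    return s["tool_pos"],np.arctan2(Rm[1,0],Rm[0,0]),s
def plan(wps,start=None):
    """wps (x,y,z,yaw,n): n rows interpolated to it"""
    p,a,_=cur()
    if start is not None:p,a=np.array(start[:3]),start[3]
    f=np.array([[np.cos(a),np.sin(a),0],[np.sin(a),-np.cos(a),0],[0,0,-1]])
    P0=np.r_[p,a];rows=[];prev=P0
    for w in wps:
        t=np.array(w[:4],float)
        for k in range(1,w[4]+1):
            q=prev+(t-prev)*k/w[4];d=f@(q[:3]-p)/.75
            rows.append([[round(float(v),4) for v in d],round(float(-(q[3]-a)/2),4)])
        prev=t
    print(len(rows),str(rows).replace(" ",""))
E
python3 - <<'E'
from h import *
p,a,s=cur();print(p,a,s["clock"])
plan([(.431,-.378,.17,-.143,12)])
E
```

```text
[ 0.18936518 -0.59564658  0.26074775] 0.3078283273380096 1.4
12 [[[0.0329,-0.0149,0.0101],0.0188],[[0.0658,-0.0298,0.0202],0.0376],[[0.0987,-0.0447,0.0302],0.0564],[[0.1317,-0.0596,0.0403],0.0751],[[0.1646,-0.0746,0.0504],0.0939],[[0.1975,-0.0895,0.0605],0.1127],[[0.2304,-0.1044,0.0706],0.1315],[[0.2633,-0.1193,0.0807],0.1503],[[0.2962,-0.1342,0.0907],0.1691],[[0.3291,-0.1491,0.1008],0.1878],[[0.362,-0.164,0.1109],0.2066],[[0.395,-0.1789,0.121],0.2254]]
```

Request:
{"op": "jog_arm", "data": {"rows": [[[0.05, -0.022, 0.01], 0.03], [[0.1, -0.045, 0.02], 0.06], [[0.15, -0.068, 0.03], 0.09], [[0.2, -0.09, 0.05], 0.12], [[0.25, -0.113, 0.065], 0.15], [[0.3, -0.136, 0.08], 0.18], [[0.35, -0.158, 0.1], 0.21], [[0.395, -0.179, 0.121], 0.2254], [[0.395, -0.179, 0.121], 0.2254], [[0.395, -0.179, 0.121], 0.2254], [[0.395, -0.179, 0.121], 0.2254]], "gripper": 80, "newtons": 50}}

```text
clock: 2.32
tool_pos: [0.4307, -0.3784, 0.17]
eef_rot: [0.997, -0.071, -0.0, 0.0]
contact_force: [0.0, -1.4, -0.5]
opening: 0.909
```

```bash
python3 - <<'E'
from h import *
p,a,s=cur();print(p,a,s["clock"],s["contact_force"])
plan([(.431,-.378,.072,-.143,5)])
im=snapshot("side");cv2.imwrite("pics/s1.png",cv2.resize(im[60:300,180:500,::-1],None,fx=2.4,fy=2.4))
E
```

```text
[ 0.43067963 -0.37838551  0.16998686] -0.14224341949716204 2.3167 [ 0.02997009 -1.3589412  -0.46955312]
5 [[[0.0001,-0.0001,0.0261],0.0001],[[0.0001,-0.0002,0.0523],0.0002],[[0.0002,-0.0003,0.0784],0.0002],[[0.0003,-0.0005,0.1045],0.0003],[[0.0003,-0.0006,0.1306],0.0004]]
```

View pics/s1.png

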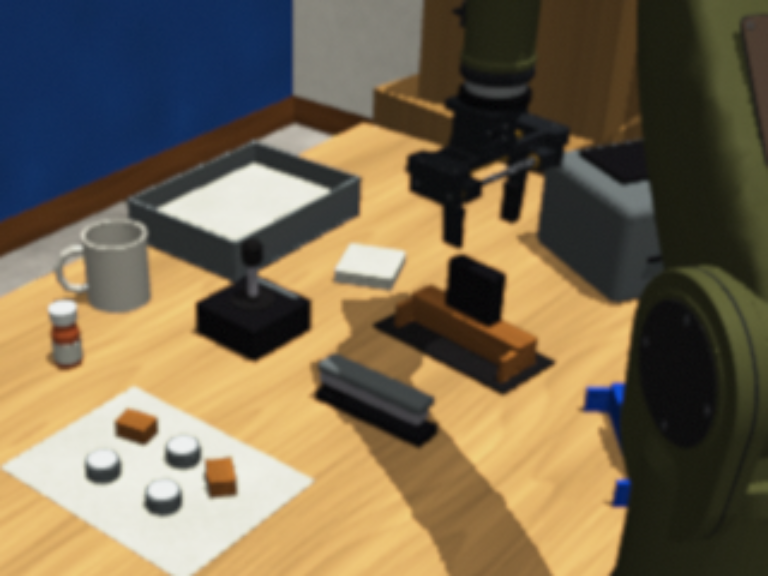

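The fingers (crop 455,225 and 515,200) straddle the black grip (475,290), and nothing is in the way below them.

Request:
{"op": "jog_arm", "data": {"rows": [[[0, 0, 0.03], 0], [[0, 0, 0.06], 0], [[0, 0, 0.09], 0], [[0, 0, 0.115], 0], [[0, 0, 0.1305], 0], [[0, 0, 0.1305], 0], [[0, 0, 0.1305], 0]]}}

```text
clock: 2.95
tool_pos: [0.4301, -0.3793, 0.0724]
eef_rot: [0.997, -0.073, -0.0, 0.0]
contact_force: [0.5, -0.4, 0.2]
opening: 0.909
```

Request:
{"op": "jog_arm", "data": {"rows": [[[0, 0, 0], 0], [[0, 0, 0], 0], [[0, 0, 0], 0], [[0, 0, 0], 0], [[0, 0, 0], 0], [[0, 0, 0], 0], [[0, 0, 0], 0], [[0, 0, 0], 0], [[0, 0, 0], 0], [[0, 0, 0], 0]], "gripper": 0, "newtons": 50}}

```text
clock: 3.78
tool_pos: [0.4311, -0.3783, 0.0722]
eef_rot: [0.997, -0.072, 0.0, 0.0]
contact_force: [0.0, -0.9, -0.4]
opening: 0.272
```

```bash
python3 - <<'E'
from h import *
p,a,s=cur();print(p,a,s["clock"],s["contact_force"],s["opening"]*88.1)
plan([(.431,-.378,.20,-.143,6),(.512,-.09,.20,-.3,12)])
E
```

```text
[ 0.43105195 -0.37829747  0.07215718] -0.14312812991424165 3.7833 [ 0.02685344 -0.85367957 -0.36881332] 23.976693748453847
18 [[[-0.0,-0.0001,-0.0284],-0.0],[[-0.0,-0.0001,-0.0568],-0.0],[[-0.0001,-0.0002,-0.0852],-0.0],[[-0.0001,-0.0003,-0.1136],-0.0],[[-0.0001,-0.0003,-0.142],-0.0001],[[-0.0001,-0.0004,-0.1705],-0.0001],[[0.0042,-0.0333,-0.1705],0.0065],[[0.0086,-0.0663,-0.1705],0.013],[[0.0129,-0.0993,-0.1705],0.0196],[[0.0172,-0.1322,-0.1705],0.0261],[[0.0216,-0.1652,-0.1705],0.0326],[[0.0259,-0.1981,-0.1705],0.0392],[[0.0303,-0.2311,-0.1705],0.0457],[[0.0346,-0.264,-0.1705],0.0523],[[0.039,-0.297,-0.1705],0.0588],[[0.0433,-0.3299,-0.1705],0.0654],[[0.0477,-0.3629,-0.1705],0.0719],[[0.052,-0.3959,-0.1705],0.0784]]
```

Request:
{"op": "jog_arm", "data": {"rows": [[[0, 0, -0.0284], 0], [[0, 0, -0.0568], 0], [[0, 0, -0.0852], 0], [[0, 0, -0.1136], 0], [[0, 0, -0.142], 0], [[0, 0, -0.17], 0], [[0.004, -0.033, -0.17], 0.0065], [[0.009, -0.066, -0.17], 0.013], [[0.013, -0.099, -0.17], 0.02], [[0.017, -0.132, -0.17], 0.026], [[0.022, -0.165, -0.17], 0.033], [[0.026, -0.198, -0.17], 0.039], [[0.03, -0.231, -0.17], 0.046], [[0.035, -0.264, -0.17], 0.052], [[0.039, -0.297, -0.17], 0.059], [[0.043, -0.33, -0.17], 0.065], [[0.048, -0.363, -0.17], 0.072], [[0.052, -0.396, -0.17], 0.0784], [[0.052, -0.396, -0.17], 0.0784], [[0.052, -0.396, -0.17], 0.0784]]}}

```text
clock: 5.45
tool_pos: [0.5118, -0.0872, 0.199]
eef_rot: [0.989, -0.147, -0.001, -0.0]
contact_force: [-0.6, -1.3, -3.7]
opening: 0.266
```

```bash
python3 - <<'E'
from h import *
p,a,s=cur();print(p,a,s["clock"],s["contact_force"],s["opening"]*88.1)
plan([(.512,-.09,.1,-.3,5),(.512,-.078,.07,-.3,4)])
a=snapshot("side");b=snapshot("top")
cv2.imwrite("pics/s2.png",np.hstack([cv2.resize(a[100:300,100:360,::-1],None,fx=1.5,fy=2*.75),cv2.resize(b[110:310,150:410,::-1],None,fx=1.5,fy=1.5)]))
E
```

```text
[ 0.5118092  -0.08724067  0.1990332 ] -0.29546312513141815 5.45 [-0.56188089 -1.2926412  -3.7029045 ] 23.458959267894272
9 [[[0.0003,0.0007,0.0264],0.0005],[[0.0005,0.0014,0.0528],0.0009],[[0.0008,0.0021,0.0792],0.0014],[[0.0011,0.0028,0.1056],0.0018],[[0.0013,0.0034,0.132],0.0023],[[0.0001,-0.0004,0.142],0.0023],[[-0.001,-0.0042,0.152],0.0023],[[-0.0022,-0.008,0.162],0.0023],[[-0.0033,-0.0119,0.172],0.0023]]
```

View pics/s2.png

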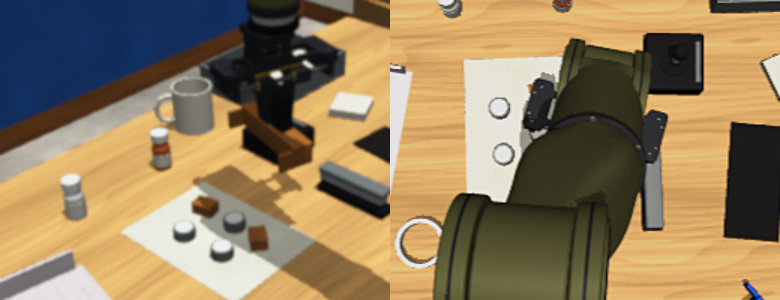

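The pusher hangs level in the gripper behind the samples, which haven't moved (side view, 180–260, 205–250). I'll lower it behind them.

Request:
{"op": "jog_arm", "data": {"rows": [[[0, 0, 0.026], 0], [[0, 0, 0.053], 0], [[0, 0, 0.079], 0], [[0, 0, 0.106], 0], [[0, 0, 0.132], 0], [[-0.001, -0.004, 0.145], 0], [[-0.002, -0.008, 0.158], 0], [[-0.0035, -0.012, 0.168], 0], [[-0.0035, -0.012, 0.1725], 0], [[-0.0035, -0.012, 0.1725], 0], [[-0.0035, -0.012, 0.1725], 0]]}}

```text
clock: 6.47
tool_pos: [0.5125, -0.0803, 0.0707]
eef_rot: [0.989, -0.149, 0.0, 0.0]
contact_force: [0.5, 0.1, -3.1]
opening: 0.265
```

```bash
python3 - <<'E'
from h import *
p,a,s=cur();print(p,a,s["clock"],s["contact_force"],s["opening"]*88.1)
q=[get_state()["tool_pos"] for _ in range(3)];print(q)
a=snapshot("side")
cv2.imwrite("pics/s3.png",cv2.resize(a[150:300,150:350,::-1],None,fx=4,fy=4,interpolation=cv2.INTER_CUBIC))
E
```

```text
[ 0.51245788 -0.080306    0.07067313] -0.29976109160780084 6.4667 [ 0.47986694  0.08320199 -3.07797424] 23.379363043990228
[array([ 0.51245788, -0.080306  ,  0.07067313]), array([ 0.51245788, -0.080306  ,  0.07067313]), array([ 0.51245788, -0.080306  ,  0.07067313])]
```

View pics/s3.png

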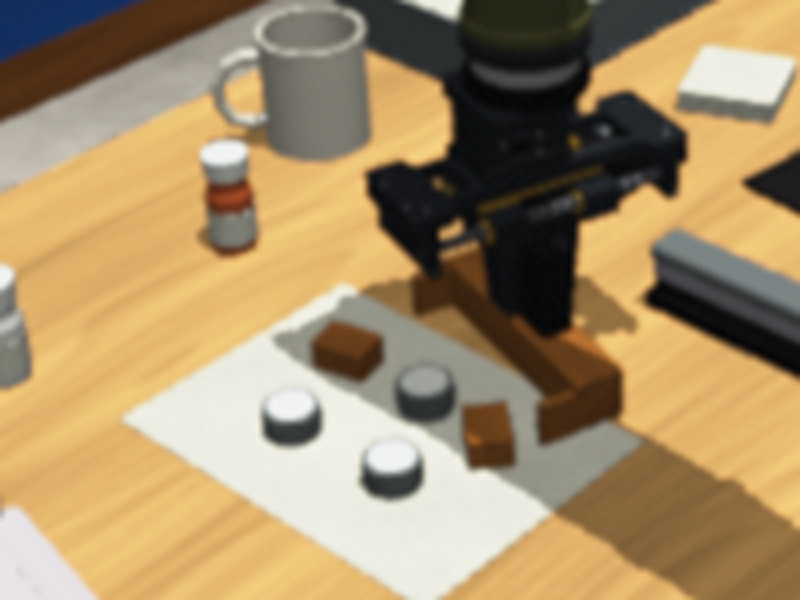

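```bash
python3 - <<'E'
from h import *
S=lambda X,Y,z:at("side",(150+(Y+.5)/4-.5,150+(X+.5)/4-.5),z).round(4)
print("lip tip outer",S(543,441,.004),"B near corner",S(513,467,0),"B tops",[S(*p,.022) for p in[(463,406),(505,402),(515,440),(475,442)]])
plan([(.5125,-.048,.07,-.3,5),(.554,-.048,.07,-.3,6)],start=(.5125,-.079,.0704,-.3))
E
```

```text
lip tip outer [ 0.45   -0.0227  0.004 ] B near corner [0.4505 0.0034 0.    ] B tops [array([4.933e-01, 1.000e-04, 2.200e-02]), array([ 0.4769, -0.0191,  0.022 ]), array([0.4479, 0.0038, 0.022 ]), array([0.4643, 0.0203, 0.022 ])]
11 [[[-0.0024,-0.0079,0.0001],-0.0],[[-0.0049,-0.0158,0.0002],-0.0],[[-0.0073,-0.0237,0.0003],-0.0],[[-0.0098,-0.0316,0.0004],-0.0],[[-0.0122,-0.0395,0.0005],-0.0],[[-0.0034,-0.0422,0.0005],-0.0],[[0.0054,-0.0449,0.0005],-0.0],[[0.0142,-0.0477,0.0005],-0.0],[[0.023,-0.0504,0.0005],-0.0],[[0.0318,-0.0531,0.0005],-0.0],[[0.0406,-0.0558,0.0005],-0.0]]
```

```bash
python3 - <<'E'
from h import *
plan([(.498,-.079,.07,-.3,2),(.498,-.042,.07,-.3,5),(.552,-.042,.07,-.3,10),(.552,-.042,.07,-.3,2)],start=(.5125,-.079,.0704,-.3))
E
```

```text
19 [[[-0.0092,0.0029,0.0003],-0.0],[[-0.0185,0.0057,0.0005],-0.0],[[-0.0214,-0.0037,0.0005],-0.0],[[-0.0243,-0.0131,0.0005],-0.0],[[-0.0272,-0.0226,0.0005],-0.0],[[-0.0301,-0.032,0.0005],-0.0],[[-0.033,-0.0414,0.0005],-0.0],[[-0.0262,-0.0435,0.0005],-0.0],[[-0.0193,-0.0457,0.0005],-0.0],[[-0.0124,-0.0478,0.0005],-0.0],[[-0.0055,-0.0499,0.0005],-0.0],[[0.0013,-0.0521,0.0005],-0.0],[[0.0082,-0.0542,0.0005],-0.0],[[0.0151,-0.0563,0.0005],-0.0],[[0.022,-0.0584,0.0005],-0.0],[[0.0289,-0.0606,0.0005],-0.0],[[0.0357,-0.0627,0.0005],-0.0],[[0.0357,-0.0627,0.0005],-0.0],[[0.0357,-0.0627,0.0005],-0.0]]
```

Request:
{"op": "jog_arm", "data": {"rows": [[[-0.009, 0.003, 0], 0], [[-0.0185, 0.006, 0], 0], [[-0.021, -0.004, 0], 0], [[-0.024, -0.013, 0], 0], [[-0.027, -0.0225, 0], 0], [[-0.03, -0.032, 0], 0], [[-0.033, -0.0415, 0], 0], [[-0.026, -0.0435, 0], 0], [[-0.019, -0.0455, 0], 0], [[-0.0125, -0.048, 0], 0], [[-0.0055, -0.05, 0], 0], [[0.0015, -0.052, 0], 0], [[0.008, -0.054, 0], 0], [[0.015, -0.0565, 0], 0], [[0.022, -0.0585, 0], 0], [[0.029, -0.0605, 0], 0], [[0.0355, -0.0625, 0], 0], [[0.0355, -0.0625, 0], 0], [[0.0355, -0.0625, 0], 0]]}}

```text
clock: 8.1
tool_pos: [0.5517, -0.0432, 0.0702]
eef_rot: [0.989, -0.149, 0.0, 0.0]
contact_force: [-0.6, -0.4, -4.2]
opening: 0.267
```

```bash
python3 - <<'E'
from h import *
p,a,s=cur();print(p,a,s["clock"],s["contact_force"],s["opening"]*88.1)
a=snapshot("side")
cv2.imwrite("pics/s4.png",cv2.resize(a[150:300,150:350,::-1],None,fx=4,fy=4,interpolation=cv2.INTER_CUBIC))
E
```

```text
[ 0.55172204 -0.04323968  0.07018863] -0.29974095698556624 8.1 [-0.63683813 -0.40184497 -4.243289  ] 23.551277189430156
```

View pics/s4.png

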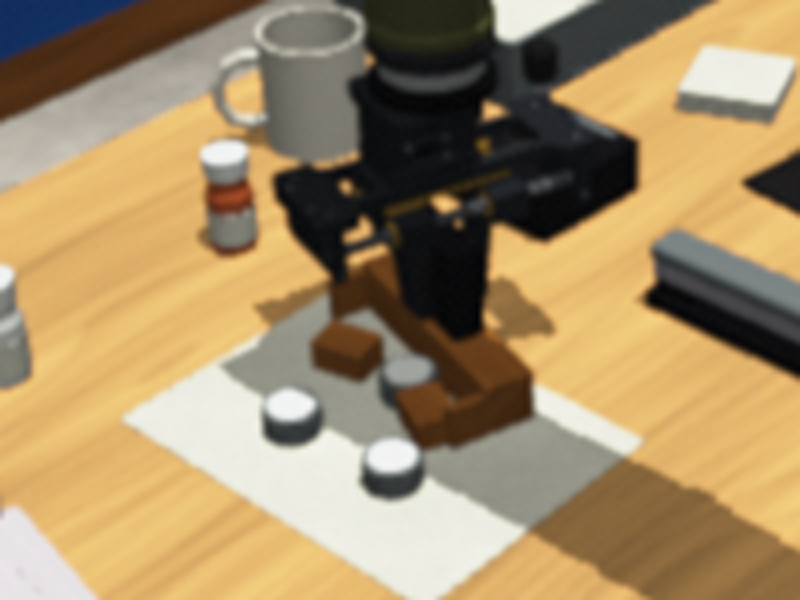

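All three near pieces are between the lips: block (345,350), cap (408,378) and block (425,410). The far lip clears the far block, so I'll start the sweep.

```bash
python3 - <<'E'
from h import *
plan([(.552,-.02,.07,-.27,3),(.543,0,.07,-.22,3),(.540,.05,.07,-.19,6),(.538,.1,.07,-.19,6)],start=(.552,-.042,.0702,-.3))
E
```

```text
18 [[[-0.0029,-0.0093,0.0001],-0.005],[[-0.0058,-0.0187,0.0002],-0.01],[[-0.0087,-0.028,0.0003],-0.015],[[-0.0151,-0.0353,0.0003],-0.0233],[[-0.0216,-0.0426,0.0003],-0.0317],[[-0.028,-0.05,0.0003],-0.04],[[-0.0319,-0.0604,0.0003],-0.0425],[[-0.0359,-0.0708,0.0003],-0.045],[[-0.0398,-0.0812,0.0003],-0.0475],[[-0.0437,-0.0916,0.0003],-0.05],[[-0.0476,-0.102,0.0003],-0.0525],[[-0.0515,-0.1125,0.0003],-0.055],[[-0.0552,-0.1229,0.0003],-0.055],[[-0.059,-0.1334,0.0003],-0.055],[[-0.0627,-0.1439,0.0003],-0.055],[[-0.0664,-0.1544,0.0003],-0.055],[[-0.0701,-0.1649,0.0003],-0.055],[[-0.0738,-0.1754,0.0003],-0.055]]
```

Request:
{"op": "jog_arm", "data": {"rows": [[[-0.003, -0.009, 0], -0.005], [[-0.006, -0.0185, 0], -0.01], [[-0.0085, -0.028, 0], -0.015], [[-0.015, -0.0355, 0], -0.023], [[-0.0215, -0.0425, 0], -0.0315], [[-0.028, -0.05, 0], -0.04], [[-0.032, -0.0605, 0], -0.0425], [[-0.036, -0.071, 0], -0.045], [[-0.04, -0.081, 0], -0.0475], [[-0.0435, -0.0915, 0], -0.05], [[-0.0475, -0.102, 0], -0.0525], [[-0.0515, -0.1125, 0], -0.055], [[-0.055, -0.123, 0], -0.055], [[-0.059, -0.1335, 0], -0.055], [[-0.0625, -0.144, 0], -0.055], [[-0.0665, -0.1545, 0], -0.055], [[-0.07, -0.165, 0], -0.055], [[-0.074, -0.1755, 0], -0.055], [[-0.074, -0.1755, 0], -0.055]]}}

```text
clock: 9.73
tool_pos: [0.537, 0.102, 0.0701]
eef_rot: [0.996, -0.093, -0.0, -0.001]
contact_force: [-0.3, 0.6, -3.0]
opening: 0.268
```

```bash
python3 - <<'E'
from h import *
p,a,s=cur();print(p,a,s["clock"],s["contact_force"],s["opening"]*88.1)
a=snapshot("side")
cv2.imwrite("pics/s5.png",cv2.resize(a[180:380,70:330,::-1],None,fx=3,fy=3,interpolation=cv2.INTER_CUBIC))
E
```

```text
[0.53702502 0.10202852 0.07013972] -0.1865061081548215 9.7333 [-0.25980417  0.57113214 -2.97974574] 23.60688383824553
```

View pics/s5.png

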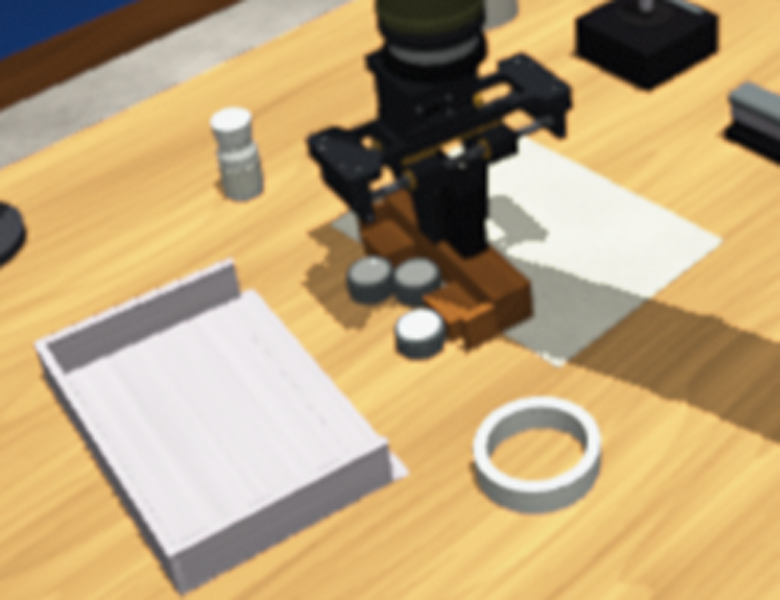

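All five pieces are gathered ahead of the foot. The three caps are at (370,278), (415,278) and (420,332), and the blocks are against the foot. The tray mouth ahead is clear, so I'll continue into the tray.

```bash
python3 - <<'E'
from h import *
plan([(.533,.17,.073,-.188,7),(.532,.2,.074,-.188,3),(.5345,.272,.074,-.188,9)],start=(.538,.101,.0702,-.19))
E
```

```text
19 [[[-0.0034,-0.0127,-0.0005],-0.0001],[[-0.0068,-0.0255,-0.0011],-0.0003],[[-0.0103,-0.0382,-0.0016],-0.0004],[[-0.0137,-0.0509,-0.0021],-0.0006],[[-0.0171,-0.0636,-0.0027],-0.0007],[[-0.0205,-0.0764,-0.0032],-0.0009],[[-0.0239,-0.0891,-0.0037],-0.001],[[-0.0269,-0.1021,-0.0042],-0.001],[[-0.0298,-0.1151,-0.0046],-0.001],[[-0.0328,-0.1281,-0.0051],-0.001],[[-0.0344,-0.1387,-0.0051],-0.001],[[-0.0361,-0.1492,-0.0051],-0.001],[[-0.0377,-0.1597,-0.0051],-0.001],[[-0.0394,-0.1703,-0.0051],-0.001],[[-0.041,-0.1808,-0.0051],-0.001],[[-0.0427,-0.1914,-0.0051],-0.001],[[-0.0443,-0.2019,-0.0051],-0.001],[[-0.046,-0.2125,-0.0051],-0.001],[[-0.0476,-0.223,-0.0051],-0.001]]
```

Request:
{"op": "jog_arm", "data": {"rows": [[[-0.0035, -0.0125, -0.0005], 0], [[-0.007, -0.0255, -0.001], 0], [[-0.01, -0.038, -0.0015], 0], [[-0.0135, -0.051, -0.002], 0], [[-0.017, -0.0635, -0.0027], 0], [[-0.0205, -0.0765, -0.0032], 0], [[-0.024, -0.089, -0.0037], 0], [[-0.027, -0.102, -0.0042], 0], [[-0.03, -0.115, -0.0046], 0], [[-0.033, -0.128, -0.005], 0], [[-0.0345, -0.1385, -0.005], 0], [[-0.036, -0.149, -0.005], 0], [[-0.0375, -0.1595, -0.005], 0], [[-0.0395, -0.1705, -0.005], 0], [[-0.041, -0.181, -0.005], 0], [[-0.0425, -0.1915, -0.005], 0], [[-0.0445, -0.202, -0.005], 0], [[-0.046, -0.2125, -0.005], 0], [[-0.0475, -0.223, -0.005], 0], [[-0.0475, -0.223, -0.005], 0]]}}

```text
clock: 11.45
tool_pos: [0.5337, 0.2731, 0.0739]
eef_rot: [0.996, -0.093, 0.0, -0.001]
contact_force: [-0.0, 0.7, -3.1]
opening: 0.268
```

```bash
python3 - <<'E'
from h import *
p,a,s=cur();print(p,a,s["clock"],s["contact_force"],s["opening"]*88.1)
a=snapshot("side")
cv2.imwrite("pics/s6.png",cv2.resize(a[200:400,50:310,::-1],None,fx=3,fy=3,interpolation=cv2.INTER_CUBIC))
E
```

```text
[0.53365593 0.27307748 0.07391173] -0.18687354226718714 11.45 [-5.84891718e-04  6.61125661e-01 -3.07838408e+00] 23.629148141369452
```

View pics/s6.png

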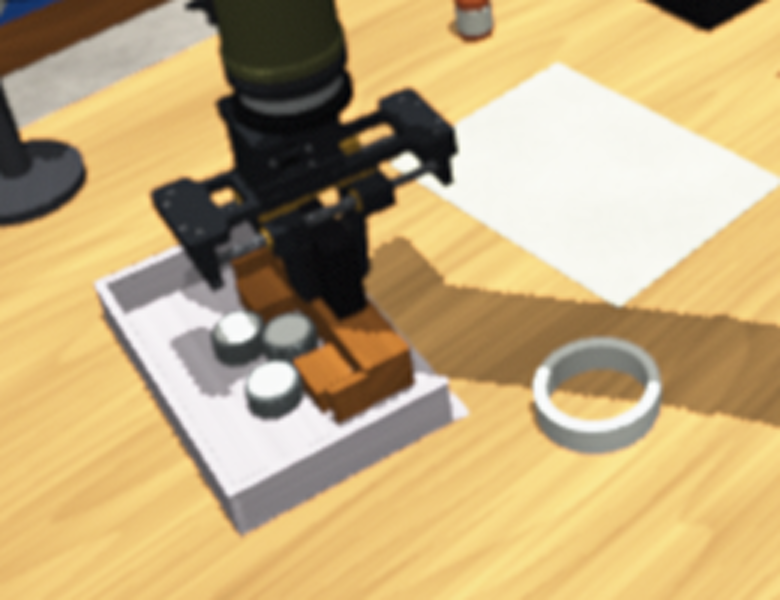

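All five pieces are in the tray: caps at (238,335), (290,335) and (273,388), blocks at (320,370) and (265,290). I'll back off a little and lift.

Request:
{"op": "jog_arm", "data": {"rows": [[[0, 0.008, -0.001], 0], [[0, 0.016, -0.002], 0], [[0, 0.02, -0.03], 0], [[0, 0.02, -0.075], 0], [[0, 0.02, -0.12], 0], [[0, 0.02, -0.17], 0], [[0, 0.05, -0.17], 0], [[0, 0.1, -0.17], 0], [[0, 0.15, -0.17], 0], [[0, 0.2, -0.17], 0], [[0, 0.25, -0.17], 0], [[0, 0.28, -0.17], 0], [[0, 0.28, -0.17], 0]]}}

```text
clock: 12.58
tool_pos: [0.4919, 0.0551, 0.2019]
eef_rot: [0.995, -0.101, -0.001, 0.003]
contact_force: [-0.1, 0.3, -2.8]
opening: 0.269
```

```bash
python3 - <<'E'
from h import *
p,a,s=cur();print(p,a,s["clock"],s["contact_force"],s["opening"]*88.1)
im=snapshot("top");cv2.imwrite("pics/top7.png",im[:,:,::-1])
cv2.imwrite("pics/t7.png",cv2.resize(im[130:260,70:250,::-1],None,fx=4,fy=4,interpolation=cv2.INTER_CUBIC))
cv2.imwrite("pics/t7b.png",cv2.resize(im[120:280,300:450,::-1],None,fx=3.7,fy=3.7,interpolation=cv2.INTER_CUBIC))
plan([(.438,-.2,.2,-.15,6),(.438,-.373,.2,-.12,6),(.438,-.373,.1,-.12,5)])
E
```

```text
[0.49185081 0.05512611 0.20189669] -0.20154762045451205 12.5833 [-0.06483829  0.27496953 -2.75407294] 23.691412790458273
17 [[[-0.0007,0.0588,0.0004],-0.004],[[-0.0013,0.1176,0.0008],-0.008],[[-0.002,0.1763,0.0012],-0.012],[[-0.0027,0.2351,0.0016],-0.016],[[-0.0033,0.2939,0.002],-0.02],[[-0.004,0.3527,0.0024],-0.024],[[0.0036,0.3903,0.0024],-0.0265],[[0.0111,0.428,0.0024],-0.029],[[0.0187,0.4657,0.0024],-0.0315],[[0.0263,0.5034,0.0024],-0.034],[[0.0338,0.5411,0.0024],-0.0365],[[0.0414,0.5788,0.0024],-0.039],[[0.0414,0.5788,0.0291],-0.039],[[0.0414,0.5788,0.0558],-0.039],[[0.0414,0.5788,0.0824],-0.039],[[0.0414,0.5788,0.1091],-0.039],[[0.0414,0.5788,0.1358],-0.039]]
```

View pics/t7.png

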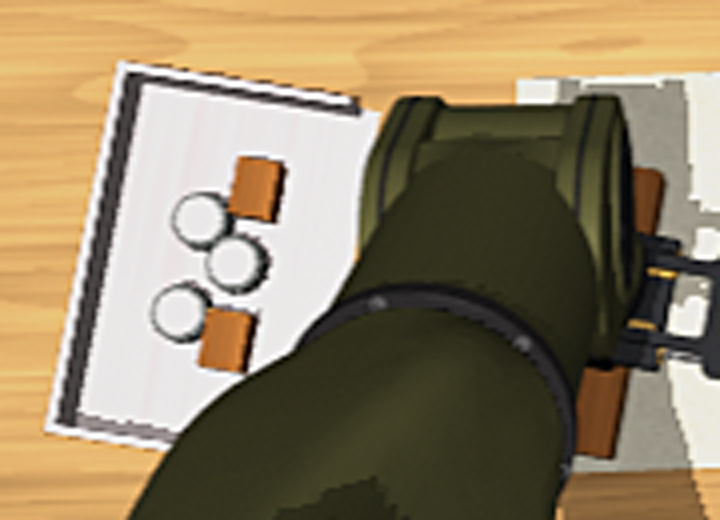

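View pics/t7b.png

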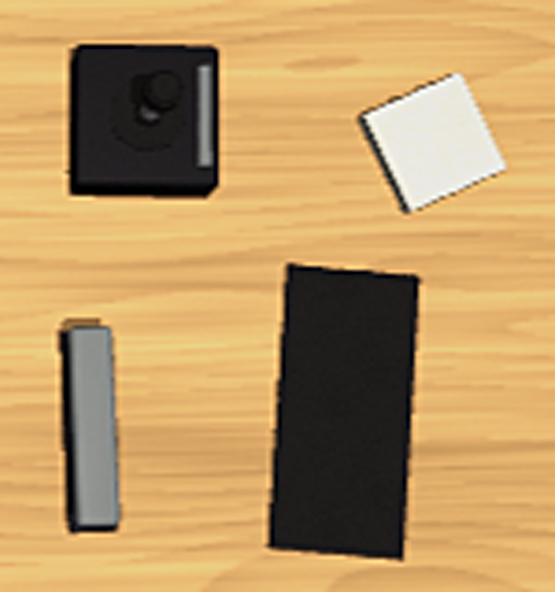

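The samples sit well inside the tray, and the rest corners are where they were. I'll carry the pusher back.

Request:
{"op": "jog_arm", "data": {"rows": [[[0, 0.05, 0], -0.004], [[0, 0.1, 0], -0.008], [[0, 0.15, 0], -0.012], [[0, 0.2, 0], -0.016], [[0, 0.25, 0], -0.02], [[0, 0.3, 0], -0.024], [[0, 0.35, 0], -0.026], [[0.01, 0.4, 0], -0.028], [[0.02, 0.45, 0], -0.03], [[0.03, 0.5, 0], -0.032], [[0.036, 0.54, 0], -0.034], [[0.04, 0.57, 0], -0.034], [[0.041, 0.585, 0], -0.034], [[0.041, 0.585, 0.02], -0.034], [[0.041, 0.585, 0.04], -0.034], [[0.041, 0.585, 0.06], -0.034], [[0.041, 0.585, 0.06], -0.034], [[0.041, 0.585, 0.06], -0.034], [[0.041, 0.585, 0.06], -0.034], [[0.041, 0.585, 0.06], -0.034]]}}

```text
clock: 14.3
tool_pos: [0.4424, -0.373, 0.1575]
eef_rot: [0.998, -0.061, 0.001, 0.0]
contact_force: [-0.5, -0.1, -3.4]
opening: 0.271
```

```bash
python3 - <<'E'
from h import *
p,a,s=cur();print(p,a,s["clock"],s["contact_force"],s["opening"]*88.1)
im=snapshot("side");cv2.imwrite("pics/s8.png",cv2.resize(im[60:260,240:480,::-1],None,fx=3,fy=3,interpolation=cv2.INTER_CUBIC))
p,a,s=cur();print(p,a)
plan([(.438,-.373,.115,-.118,4),(.438,-.373,.0725,-.118,5)])
E
```

```text
[ 0.44238503 -0.37298221  0.15752773] -0.12117866669394169 14.3 [-0.45437319 -0.12629819 -3.35564398] 23.88270889581972
[ 0.44228958 -0.37312122  0.15750916] -0.12128656329700263
9 [[[-0.0014,0.0001,0.0142],-0.0004],[[-0.0028,0.0003,0.0283],-0.0008],[[-0.0043,0.0004,0.0425],-0.0012],[[-0.0057,0.0005,0.0567],-0.0016],[[-0.0057,0.0005,0.068],-0.0016],[[-0.0057,0.0005,0.0793],-0.0016],[[-0.0057,0.0005,0.0907],-0.0016],[[-0.0057,0.0005,0.102],-0.0016],[[-0.0057,0.0005,0.1133],-0.0016]]
```

View pics/s8.png

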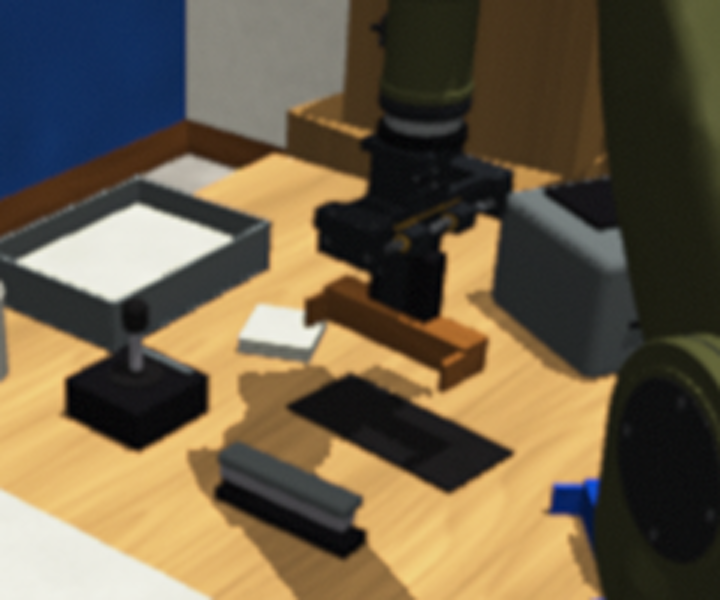

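The pusher hangs level above the rest slab (400,430), lined up with it. I'll lower it.

Request:
{"op": "jog_arm", "data": {"rows": [[[-0.0015, 0, 0.03], 0], [[-0.003, 0, 0.055], 0], [[-0.005, 0, 0.075], 0], [[-0.005, 0, 0.09], 0], [[-0.005, 0, 0.1], 0], [[-0.005, 0, 0.107], 0], [[-0.005, 0, 0.111], 0], [[-0.005, 0, 0.1135], 0], [[-0.005, 0, 0.1135], 0], [[-0.005, 0, 0.1135], 0]]}}

```text
clock: 15.18
tool_pos: [0.4383, -0.3729, 0.0721]
eef_rot: [0.998, -0.061, 0.001, 0.0]
contact_force: [-0.7, 0.7, -0.4]
opening: 0.266
```

```bash
python3 - <<'E'
from h import *
p,a,s=cur();print(p,a,s["clock"],s["contact_force"],s["opening"]*88.1)
E
```

```text
[ 0.43833412 -0.37286325  0.0721358 ] -0.1218174041002412 15.1833 [-0.68676295  0.65755992 -0.35762992] 23.45164732642199
```

The contact force has dropped to about 0, so the rest is carrying the pusher. I'll release it slowly and go up.

Request:
{"op": "jog_arm", "data": {"rows": [[[0, 0, 0], 0], [[0, 0, 0], 0], [[0, 0, 0], 0], [[0, 0, 0], 0], [[0, 0, 0], 0], [[0, 0, 0], 0], [[0, 0, 0], 0], [[0, 0, 0], 0]], "gripper": 70}}

```text
clock: 15.85
tool_pos: [0.4379, -0.3726, 0.0713]
eef_rot: [0.998, -0.061, 0.0, 0.0]
contact_force: [-0.0, -0.1, 0.4]
opening: 0.793
```

Request:
{"op": "jog_arm", "data": {"rows": [[[0, 0, -0.03], 0], [[0, 0, -0.075], 0], [[0, 0, -0.12], 0], [[0, 0, -0.165], 0], [[0, 0, -0.19], 0], [[0, 0, -0.19], 0], [[0, 0, -0.19], 0]]}}

```text
clock: 16.43
tool_pos: [0.4383, -0.3729, 0.2148]
eef_rot: [0.998, -0.061, 0.001, 0.001]
contact_force: [-0.1, -0.1, -0.2]
opening: 0.796
```

```bash
python3 - <<'E'
from h import *
p,a,s=cur();print(p,a,s["clock"],s["contact_force"],s["opening"]*88.1)
im=snapshot("side");cv2.imwrite("pics/s9.png",cv2.resize(im[60:260,240:480,::-1],None,fx=3,fy=3,interpolation=cv2.INTER_CUBIC))
E
```

```text
[ 0.43826424 -0.37288057  0.21482586] -0.12181597613571211 16.4333 [-0.09064475 -0.13200492 -0.16804137] 70.10930843169952
```

View pics/s9.png

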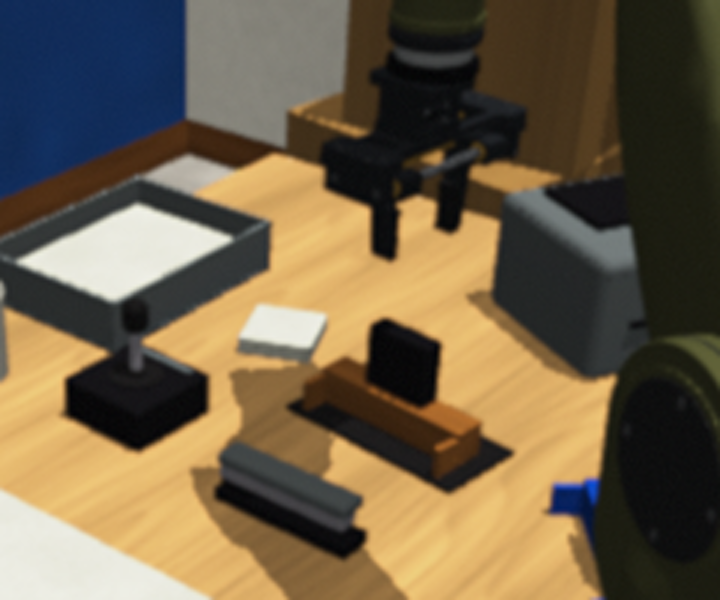

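```bash
python3 - <<'E'
from h import *
S=lambda X,Y,z:at("side",(60+(Y+.5)/3-.5,240+(X+.5)/3-.5),z).round(4)
print("grip",np.mean([S(*p,.106) for p in[(370,325),(387,318),(440,345),(422,354)]],0))
print("knob mid",S(136,315,.107),"top",S(134,300,.122))
im=snapshot("side")[:,:,::-1];cv2.imwrite("pics/k.png",cv2.resize(im[150:215,255:325],None,fx=8,fy=8,interpolation=cv2.INTER_CUBIC))
t=cv2.imread("pics/top7.png");cv2.imwrite("pics/k2.png",cv2.resize(t[125:180,310:370],None,fx=9,fy=9,interpolation=cv2.INTER_CUBIC))
E
```

```text
grip [ 0.4342  -0.36645  0.106  ]
knob mid [ 0.6427 -0.2395  0.107 ] top [ 0.6445 -0.2391  0.122 ]
```

View pics/k.png

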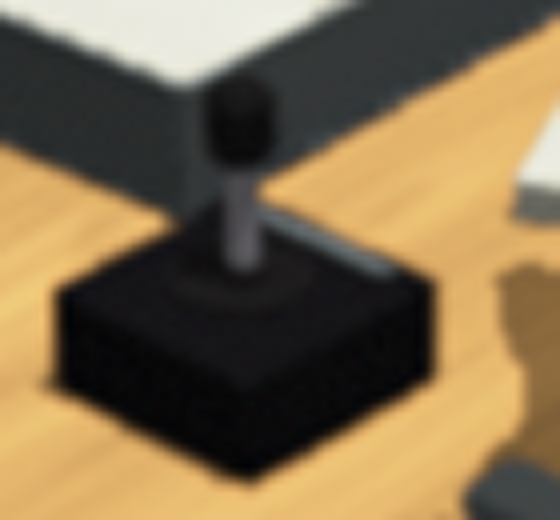

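View pics/k2.png

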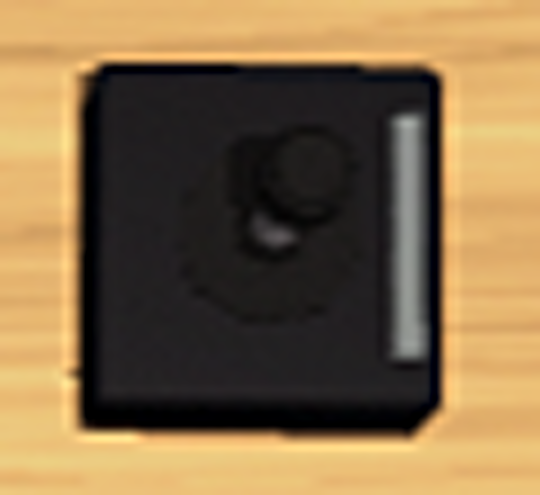

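```bash
python3 - <<'E'
from h import *
print(at("side",(150+120.5/8-.5,255+240.5/8-.5),.107),at("top",(125+174.5/9-.5,310+308.5/9-.5),.118))
p,a,s=cur();print(p,a)
plan([(.48,-.30,.24,-.1,4),(.643,-.237,.24,-.04,8),(.643,-.237,.2,-.04,3)])
E
```

```text
[ 0.64402894 -0.23915059  0.107     ] [ 0.64437049 -0.23558793  0.118     ]
[ 0.43723275 -0.37197944  0.21278003] -0.12170045339254933
15 [[[0.0112,-0.0255,-0.0091],-0.0027],[[0.0225,-0.0511,-0.0181],-0.0054],[[0.0337,-0.0766,-0.0272],-0.0081],[[0.045,-0.1022,-0.0363],-0.0109],[[0.0706,-0.1159,-0.0363],-0.0146],[[0.0963,-0.1296,-0.0363],-0.0184],[[0.122,-0.1433,-0.0363],-0.0221],[[0.1477,-0.1571,-0.0363],-0.0259],[[0.1734,-0.1708,-0.0363],-0.0296],[[0.1991,-0.1845,-0.0363],-0.0334],[[0.2248,-0.1982,-0.0363],-0.0371],[[0.2505,-0.2119,-0.0363],-0.0409],[[0.2505,-0.2119,-0.0185],-0.0409],[[0.2505,-0.2119,-0.0007],-0.0409],[[0.2505,-0.2119,0.017],-0.0409]]
```

Request:
{"op": "jog_arm", "data": {"rows": [[[0.011, -0.025, -0.009], -0.003], [[0.0225, -0.05, -0.018], -0.005], [[0.034, -0.077, -0.027], -0.008], [[0.045, -0.102, -0.036], -0.011], [[0.07, -0.116, -0.036], -0.015], [[0.096, -0.13, -0.036], -0.018], [[0.122, -0.143, -0.036], -0.022], [[0.148, -0.157, -0.036], -0.026], [[0.173, -0.171, -0.036], -0.03], [[0.199, -0.1845, -0.036], -0.033], [[0.225, -0.198, -0.036], -0.037], [[0.2515, -0.212, -0.036], -0.041], [[0.2515, -0.212, -0.018], -0.041], [[0.2515, -0.212, 0], -0.041], [[0.2515, -0.212, 0.017], -0.041], [[0.2515, -0.212, 0.017], -0.041], [[0.2515, -0.212, 0.017], -0.041], [[0.2515, -0.212, 0.017], -0.041]], "gripper": 44}}

```text
clock: 18.03
tool_pos: [0.6443, -0.2378, 0.2007]
eef_rot: [1.0, -0.02, -0.0, -0.0]
contact_force: [-0.3, -0.4, -0.3]
opening: 0.501
```

```bash
python3 - <<'E'
from h import *
p,a,s=cur();print(p,a,s["clock"],s["contact_force"],s["opening"]*88.1)
im=snapshot("side");cv2.imwrite("pics/s10.png",cv2.resize(im[80:230,200:380,::-1],None,fx=4,fy=4,interpolation=cv2.INTER_CUBIC))
plan([(.644,-.237,.16,-.04,3),(.644,-.237,.114,-.04,4)])
E
```

```text
[ 0.64434094 -0.23775255  0.20072833] -0.03997814845256759 18.0333 [-0.26952025 -0.43913333 -0.26419828] 44.180831554576976
7 [[[-0.0003,-0.0004,0.0184],0.0],[[-0.0006,-0.0007,0.0367],0.0],[[-0.0009,-0.0011,0.0551],0.0],[[-0.0009,-0.0011,0.0704],0.0],[[-0.0009,-0.0011,0.0858],0.0],[[-0.0009,-0.0011,0.1011],0.0],[[-0.0009,-0.0011,0.1164],0.0]]
```

View pics/s10.png

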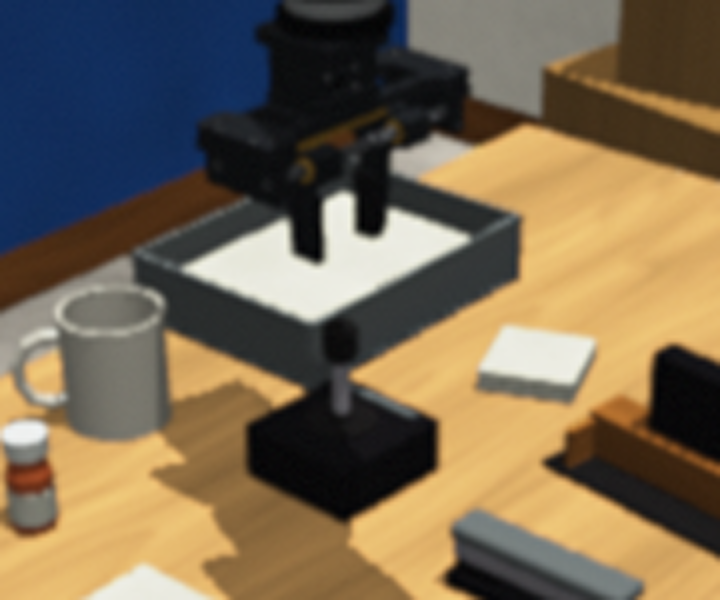

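The fingers (308,235 and 372,210) straddle the vertical line through the knob (342,342). I'll go down.

Request:
{"op": "jog_arm", "data": {"rows": [[[0, 0, 0.025], 0], [[0, 0, 0.05], 0], [[0, 0, 0.075], 0], [[0, 0, 0.1], 0], [[0, 0, 0.116], 0], [[0, 0, 0.116], 0], [[0, 0, 0.116], 0]]}}

```text
clock: 18.67
tool_pos: [0.6445, -0.2378, 0.1143]
eef_rot: [1.0, -0.02, 0.0, 0.0]
contact_force: [-0.1, -0.0, 0.9]
opening: 0.497
```

```bash
python3 - <<'E'
from h import *
p,a,s=cur();print(p,a,s["clock"],s["contact_force"],s["opening"]*88.1)
im=snapshot("side");cv2.imwrite("pics/s11.png",cv2.resize(im[110:210,230:350,::-1],None,fx=6,fy=6,interpolation=cv2.INTER_CUBIC))
E
```

```text
[ 0.64453468 -0.23779443  0.11431255] -0.03988145931806188 18.6667 [-0.12817514 -0.03159636  0.86543418] 43.81591457499089
```

View pics/s11.png

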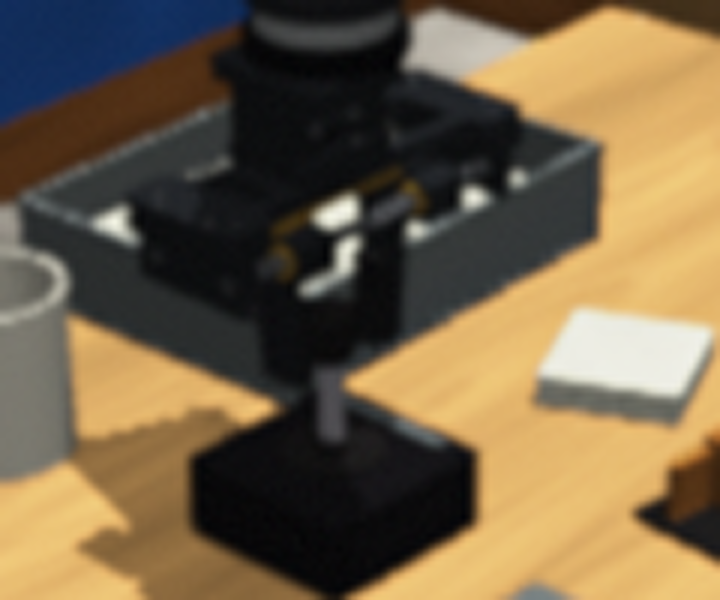

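Request:
{"op": "jog_arm", "data": {"rows": [[[0, -0.005, 0], 0], [[0, -0.01, 0], 0], [[0, -0.015, 0], 0], [[0, -0.02, 0], 0], [[0, -0.024, 0], 0], [[0, -0.028, 0], 0], [[0, -0.032, 0], 0], [[0, -0.036, 0], 0], [[0, -0.036, 0], 0], [[0, -0.036, 0], 0], [[0, -0.036, 0], 0]]}}

```text
clock: 19.63
tool_pos: [0.6455, -0.2112, 0.1142]
eef_rot: [1.0, -0.02, 0.0, 0.0]
contact_force: [0.1, -2.9, 1.8]
opening: 0.5
```

```bash
python3 - <<'E'
from h import *
p,a,s=cur();print(p,a,s["clock"],s["contact_force"],s["opening"]*88.1)
im=snapshot("side");cv2.imwrite("pics/s12.png",cv2.resize(im[110:210,230:350,::-1],None,fx=6,fy=6,interpolation=cv2.INTER_CUBIC))
print(get_state()["contact_force"])
E
```

```text
[ 0.64550399 -0.21120169  0.11418567] -0.040179469484230804 19.6333 [ 0.07373512 -2.91355198  1.83026372] 44.02251734012683
[ 0.07911218 -2.47863891  1.90499375]
```

View pics/s12.png

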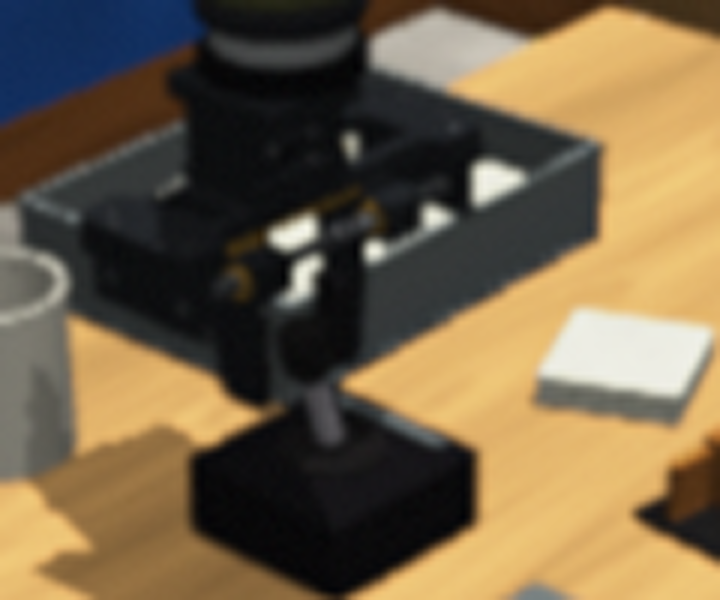

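```bash
python3 - <<'E'
from h import *
for k in (.25,.3,.35,.4):
    out=[]
    for L in (.005,.03,.06,.075):
        r0,c0=proj("side",(.644,-.2385+L*np.sin(k),.047+L*np.cos(k)));out.append(((c0-230)*6,(r0-110)*6))
    print(k,np.round(out))
E
```

```text
0.25 [[327. 433.]
 [317. 393.]
 [305. 343.]
 [299. 318.]]
0.3 [[326. 433.]
 [315. 395.]
 [301. 347.]
 [293. 323.]]
0.35 [[326. 434.]
 [313. 397.]
 [297. 351.]
 [288. 328.]]
0.4 [[326. 434.]
 [311. 399.]
 [292. 356.]
 [283. 333.]]
```

The stick is visibly tilted: the rod leans from (332,440) to (312,385). That is roughly 0.3 rad, so I'll go 3 mm further and hold.

Request:
{"op": "jog_arm", "data": {"rows": [[[0, -0.002, 0], 0], [[0, -0.004, 0], 0], [[0, -0.004, 0], 0], [[0, -0.004, 0], 0], [[0, -0.004, 0], 0], [[0, -0.004, 0], 0], [[0, -0.004, 0], 0], [[0, -0.004, 0], 0], [[0, -0.004, 0], 0], [[0, -0.004, 0], 0], [[0, -0.004, 0], 0], [[0, -0.004, 0], 0], [[0, -0.004, 0], 0], [[0, -0.004, 0], 0], [[0, -0.004, 0], 0], [[0, -0.004, 0], 0]]}}

```text
clock: 21.02
tool_pos: [0.6456, -0.2077, 0.114]
eef_rot: [1.0, -0.02, -0.0, 0.0]
contact_force: [-0.2, -3.1, 0.3]
opening: 0.504
```

```bash
python3 - <<'E'
from h import *
p,a,s=cur();print(p,a,s["clock"],s["contact_force"],s["opening"]*88.1)
im=snapshot("side");cv2.imwrite("pics/s13.png",np.hstack([cv2.resize(im[130:200,250:320,::-1],None,fx=6,fy=6,interpolation=cv2.INTER_CUBIC),cv2.resize(im[150:290,0:115,::-1],(345,420))]))
E
```

```text
[ 0.64557858 -0.20768314  0.11404613] -0.03980982621240115 21.0167 [-0.22359383 -3.14628661  0.31882373] 44.38444743810773
```

View pics/s13.png

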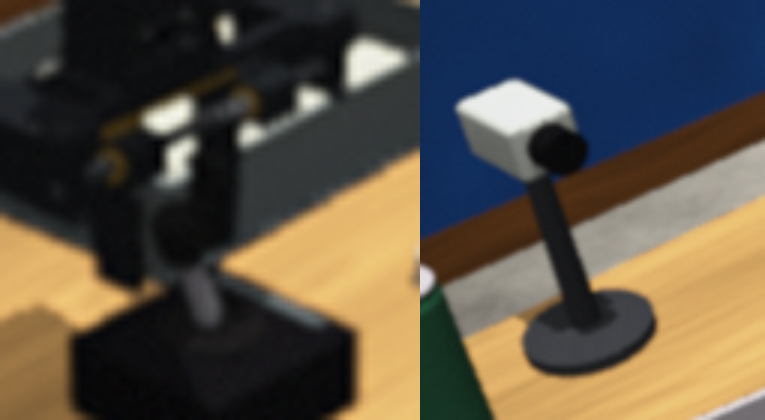

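The camera on its post has turned and the push force is 3.1 N, which is about what's expected near full tilt. I've held it for over a second, so I'll return slowly to let it spring back, then go up.

Request:
{"op": "jog_arm", "data": {"rows": [[[0, 0.006, 0], 0], [[0, 0.012, 0], 0], [[0, 0.018, 0], 0], [[0, 0.024, 0], 0], [[0, 0.03, 0], 0], [[0, 0.036, 0], 0], [[0, 0.04, 0], 0], [[0, 0.04, 0], 0], [[0, 0.04, 0], 0], [[0, 0.04, 0], 0], [[0, 0.04, -0.02], 0], [[0, 0.04, -0.06], 0], [[0, 0.04, -0.1], 0], [[0, 0.04, -0.14], 0], [[0, 0.06, -0.17], 0], [[-0.03, 0.12, -0.18], 0], [[-0.06, 0.16, -0.18], 0], [[-0.06, 0.16, -0.18], 0], [[-0.06, 0.16, -0.18], 0]]}}

```text
clock: 22.65
tool_pos: [0.5928, -0.3303, 0.2497]
eef_rot: [1.0, -0.023, -0.001, 0.002]
contact_force: [0.5, -0.5, 0.3]
opening: 0.498
```

```bash
python3 - <<'E'
from h import *
p,a,s=cur();print(p,a,s["clock"],s["contact_force"],s["opening"]*88.1)
im=snapshot("side");t=snapshot("top")
cv2.imwrite("pics/s14.png",im[:,:,::-1]);cv2.imwrite("pics/t14.png",t[:,:,::-1])
for c in("cap1_mid","block1_mid"):
  for d in mark_of(c,"top"):
    if d["p"]>.3:
      q=at("top",d["pixel"],.015)[:2]-[.5454,.3226];ps=-.188
      print(c,round(d["p"],2),np.array([q[0]*np.cos(ps)+q[1]*np.sin(ps),-q[0]*np.sin(ps)+q[1]*np.cos(ps)]).round(3))
E
```

```text
[ 0.59277354 -0.33034261  0.24965858] -0.04679061956763448 22.65 [ 0.51746114 -0.51538746  0.3149468 ] 43.87951249018756
cap1_mid 0.57 [-0.002 -0.017]
cap1_mid 0.36 [ 0.2   -0.528]
block1_mid 0.76 [-0.043 -0.021]
```

View pics/s14.png

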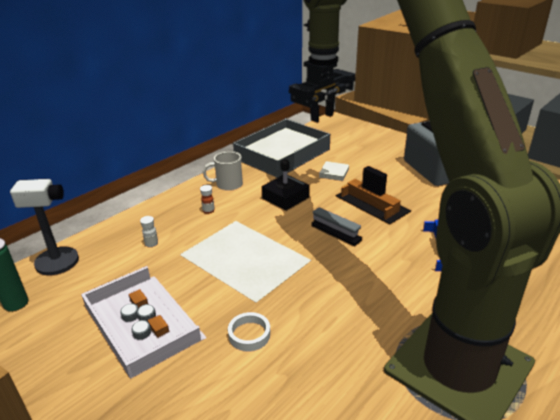

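View pics/t14.png

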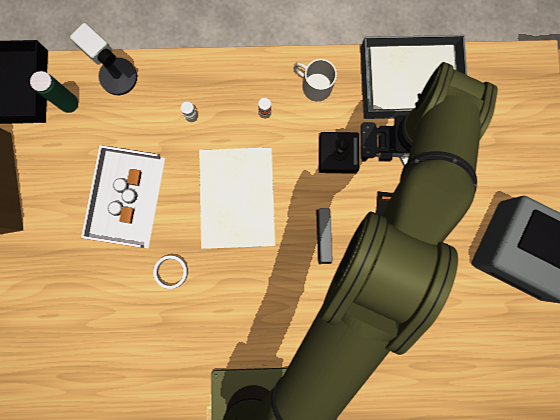

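Everything is in place: the samples are in the tray (130,197 in the top view), the stick is centred, and the pusher stands on its rest. The gripper is clear at z = 0.25.

```bash
python3 - <<'E'
from plant import *
print(workorder.finish_job()); print(get_state()["clock"])
E
```

```text
the job is handed in; nothing more can be done
None
the job is handed in; nothing more can be done
```

I swept all five samples into the tray in one pass, stood the pusher back on its rest and released it. I then tilted the stick left for over a second and let it spring back. The job is handed in at about 23 s of the 72 s; the hand-in reports no verdict.

**Last checks**
- **Samples:** both final pictures show all five well inside the tray. The network gave only two of them a confident position in the tray, about 55 mm in from the open edge. The other three I judged by eye.
- **Pusher:** it stands upright on the rest. The gripper let go of it within about 3 mm of the rest's estimated middle, in line to about 0.01 rad. The final top view of it is hidden by the arm, so the side view is the check.
- **Stick:** the tilt can't be read directly. From the rod in the picture I estimate about 0.35 rad, while geometry from the finger position suggests nearer 0.38 to 0.4. The push force was 3.1 N and the camera on its post had turned. It looks centred again.
- **Bystanders:** the tape, stapler, jars and notes look unmoved by eye; the arm hides the notes in the last top view.

**Disagreement:** side-camera positions were off by 4 to 8 mm from where the arm said the pusher was, so I relied on the top view and the arm's own readings where I could.

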